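# Pass the squeegee out through the bathroom window

## Robot

A 6-joint arm with a two-finger parallel gripper is mounted at the origin on the work surface. World frame = base frame: x ahead of the robot, y to its left, z up, the work surface at z = 0. Lengths are in m, angles in rad, forces in N, time in s.
With the tool pointing down it reaches from about 0.4 to 0.925 m from the base axis. Payload 12.5 kg.
Tool frame: the origin (TCP) lies between the finger pads; the fingertips stand 19 mm ahead of it and the grasp point (between the pads) is the TCP; x points along the fingers, y is the direction in which the jaws open and shut, and the axes are right-handed (so a half turn about x gives the same grasp; the last joint's range is limited). The gripper opens to 95 mm and grips with 3 to 60 N. Pads are 20 mm wide; open, the fingers measure 119 mm over their backs; the gripper's body (75 mm by 180 mm) begins 59 mm behind the grasp point.
Start: joints at [1.224, 0.491, 1.559, -0, 1.092, -0.106], TCP at [0.149, 0.607, 0.234] pointing down, gripper open.
Joint ranges: [-3.1, 3.1], [-0.84, 2.19], [0.05, 2.79], [-1.13, 4.28], [0.06, 2.93], [-2.69, 2.69]. Speed limits (rad/s): [2.22, 2.22, 2.79, 3.14, 3.14, 3.14].

## Interface

Orientations are given as a unit quaternion [x, y, z, w].
In Python, from cell import arm gives the robot as it stands.
- The arm moves only by the shell command python3 -m handwheel 'ROWS'. ROWS is JSON, a list of rows, each a list of 5 numbers: the gripper command: -1 is shut, 1 is fully open, values between are in proportion, then the shift along the tool's x, y, z in cm, then the turn about the tool's x in degrees. In form: [[gripper, tx, ty, tz, roll], ...]. A call has exactly 10 rows; each row is the pose to reach, as a shift and turn from the pose measured when the call began, along the tool's axes at that moment; what a row does not reach only later rows make up. A row lasts 1/12 s, in which the tool goes at most 41.7 mm and 7.16 degrees, less where a joint would pass 70% of its speed; a pose out of reach is approached as far as the arm can. A call with a gripper value outside its range is refused whole. The fingers move at their own pace and stop on an object; the grip force is fixed at half the most. Time passes only in rows, so rows that repeat a pose let the fingers close, or fill a call up. It gives the time, the measured TCP pose, the force and the opening at its end, in the units of the state.
- arm.sense(): the state, without advancing time (a new reading comes with each control period).
- arm.snapshot(name): name is "scene" or "side" or "wrist"; returns the picture (384x512x3 uint8, red, green, blue); there is no depth.
- arm.camera_params(name): a dict with "mtx" (3x3 intrinsics, pixels), "dist" ([k1, k2, p1, p2, k3] as OpenCV has them; the pictures are not rectified), "world_from_camera" (4x4, takes a point from camera to world coordinates); the wrist camera has in their place "tool_from_camera" (4x4, takes a point from camera to tool coordinates, whose origin is the TCP and whose axes are the tool frame's). Camera axes: x right, y up, looking along -z (the intrinsics and any distortion apply to the point x, -y, -z); pixel columns grow to the right and rows downward; lengths in m; the calibration is good to about 2 mm. A picture is of the moment at which its call begins: read the wrist's pose just before it. camera_params takes no time and is no camera call.
- arm.finish_job(): hands the job in, once; it reports no verdict.
The state is a dict: "t": time; "joint_positions": joint angles; "dq": joint speeds; "effort": joint torques, N m; "tool_pos": TCP position; "ee_rot": TCP orientation; "contact_force": force on the tool from outside, world axes, zero at the start; "wrist_torque": the same for the moment, N m; "gripper_width": finger opening in m.
Only numpy, scipy, OpenCV 4.12 (cv2) and the standard library are available. Lean on these libraries where they do the work, as an engineer would, in place of code of your own. Each camera call takes 0.05 s, during which the arm holds its last target. There are 200 camera calls.

## Task

Pick up the squeegee by its handle, tilt it so that its blade, which is wider than the window opening, goes diagonally out through the opening blade first, without forcing it against the window. Then turn the blade level again and finish while still holding the squeegee there: the whole blade clear beyond the frame outdoors, the handle lying through the opening with its rear half still indoors, touching neither window nor counter. Leave everything else where it stands.

Things in the scene. Friction and masses are not known exactly. Their poses are not given: they have to be found in the camera images.
- squeegee: Squeegee, about 0.3 kg, lying flat. Blue handle along x: x = -125 to 110 mm, 22 mm wide (steel end cap 24), 30 mm high, flat upright sides. At its front a 56 mm wide clamp (x = 107 to 133) and the blade: 150 mm along y, x = 130 to 160 mm, 12 mm thick, at z = 15 mm. Origin: underside, mid-handle, within 20 mm of the centre of mass. x points to the blade, z up. Grip between x = -100 and 90 mm.
- blade (a point): Centre of the squeegee's blade: 145 mm ahead (+x) of the squeegee's origin and 15 mm above its underside; axes as the squeegee's.
- handle (a point): Middle of the squeegee's handle, on its axis: 15 mm above the squeegee's origin; axes as the squeegee's.
- window: Fixed aluminium window on a tiled sill. Origin: on the counter under the middle of the opening; x points outdoors, away from the robot, y left, z up. Sill 60 mm high, 40 thick, y = -140 to 260 mm; tiled pier at y = -140 to -94, x = -20 to 20. Frame x = -15 to 15 mm, up to z = 325. Clear panes fill it left of and above the one opening.
- opening (a point): Middle of the window's free opening, 143 mm above the counter; axes as the window's. The opening is 136 mm wide (y = -68 to 68) and 116 mm high (z = -58 to 58), framed by bars 30 mm deep. The squeegee's blade passes only diagonally, rolled about the handle by 30 to 46 degrees either way (most room at about 39).
- lotion: Bystander: white pump bottle with an orange band and blue pump, 72 mm diameter, 202 mm tall; origin at the underside.
- shampoo: Bystander: black bottle, 52 mm diameter, 160 mm tall; origin at the underside.
- conditioner: Bystander: purple bottle, 60 mm diameter, 170 mm tall; origin at the underside.
- toilet_roll: Bystander: white paper roll standing on end, 100 mm diameter, 100 mm tall; origin at the underside.
- mug: Bystander: blue mug, 76 mm diameter, 90 mm tall; origin at the underside.
- soap_dish: Bystander: white dish 90 by 120 mm with a bar of soap, 30 mm high; origin at the underside.

How it is judged:
By the outcome, as a careful person would: the job done as asked, in the order asked, and still so for the second after the job is handed in, while the arm keeps its last pose, push and grip.
It also fails if it takes over 48 s, if anything falls off the work surface, if the arm or the gripper's body presses on something with over 40 N, if the wrist force passes 120 N, or if a joint passes its speed limit or range.

## Working session

There is one attempt and no reset: what is moved stays moved. The work goes in short steps, Python scripts to look and compute and a shell command to move; the robot and the scene stay as the last step left them, time stands still between calls to the robot, and variables do not carry over. Pictures are saved under pics/ and viewed, about 8 in all and at most 12, crops included, and the job is handed in when it is done.

```bash
mkdir -p pics; ls
cat > h.py <<'E'
import numpy as np, cv2
from scipy.spatial.transform import Rotation as R
from cell import arm
def cam(name):
    p=arm.camera_params(name); K=np.array(p['mtx']); d=np.array(p['dist'],float)
    if 'world_from_camera' in p: T=np.array(p['world_from_camera'])
    else:
        s=arm.sense(); W=np.eye(4); W[:3,:3]=R.from_quat(s['ee_rot']).as_matrix(); W[:3,3]=s['tool_pos']; T=W@np.array(p['tool_from_camera'])
    return K,d,T
def ray(c,uv):
    K,d,T=c; n=cv2.undistortPoints(np.array(uv,float).reshape(-1,1,2),K,d).reshape(-1,2)
    v=np.c_[n[:,0],-n[:,1],-np.ones(len(n))]@T[:3,:3].T
    return T[:3,3],v
def onz(c,uv,z):
    o,v=ray(c,uv); return o+v*((z-o[2])/v[:,2])[:,None]
def proj(c,X):
    K,d,T=c; P=(np.array(X,float).reshape(-1,3)-T[:3,3])@T[:3,:3]
    P=P*[1,-1,-1]; return cv2.projectPoints(P,np.zeros(3),np.zeros(3),K,d)[0].reshape(-1,2)
def tri(c1,u1,c2,u2):
    o1,v1=ray(c1,u1);o2,v2=ray(c2,u2);out=[]
    for a,b in zip(v1,v2):
        a=a/np.linalg.norm(a);b=b/np.linalg.norm(b)
        A=np.eye(3)*2-np.outer(a,a)-np.outer(b,b)
        out.append(np.linalg.solve(A,(np.eye(3)-np.outer(a,a))@o1+(np.eye(3)-np.outer(b,b))@o2))
    return np.array(out)
E
python3 - <<'E'
from h import *
for n in ['scene','side']:
    c=cam(n);im=arm.snapshot(n);cv2.imwrite(f'pics/{n}0.png',cv2.resize(im[:,:,::-1],(800,600)));cv2.imwrite(f'pics/{n}0raw.png',im[:,:,::-1])
    print(n,c[2].round(3).tolist(),c[0][0,0])
c=cam('wrist');im=arm.snapshot('wrist');cv2.imwrite('pics/wrist0.png',im[:,:,::-1]);print(arm.sense())
E
```

```text
pics
scene [[0.021, -0.743, 0.669, 1.282], [1.0, 0.008, -0.022, -0.022], [0.01, 0.669, 0.743, 0.993], [0.0, 0.0, 0.0, 1.0]] 353.44417648624375
side [[0.998, 0.051, -0.044, 0.451], [-0.067, 0.774, -0.63, -0.863], [0.001, 0.632, 0.775, 1.186], [0.0, 0.0, 0.0, 1.0]] 384.5752111825144
{'t': 0.15, 'joint_positions': array([ 1.22438890e+00,  4.91386413e-01,  1.55926330e+00,  1.84889999e-05,
        1.09171415e+00, -1.05633042e-01]), 'dq': array([-7.97688859e-04, -4.46706370e-04, -2.08405457e-03, -1.92928922e-04,
        1.78238581e-05, -6.74099724e-04]), 'effort': array([ 1.53470530e-03, -6.12893414e+01, -2.58278596e+01,  6.92923204e-02,
        4.72728757e-02, -9.86334180e-05]), 'tool_pos': array([0.14897922, 0.60683693, 0.23323343]), 'ee_rot': array([ 0.08465968,  0.70205523, -0.08518854,  0.70192172]), 'contact_force': array([ 0.97592101, -0.21169483, -0.45368586]), 'wrist_torque': array([-0.01562787,  0.00568953, -0.01191589]), 'gripper_width': 0.09513686989962472}
```

View pics/scene0.png

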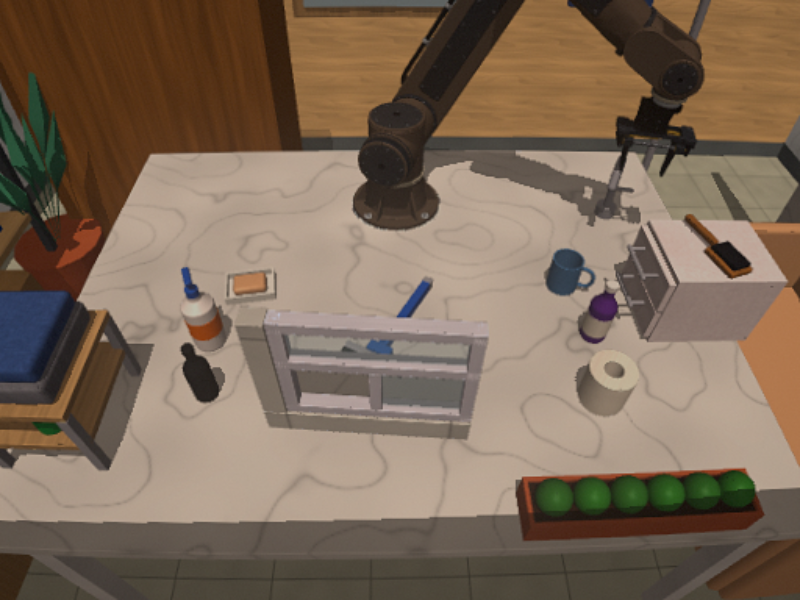

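View pics/side0.png

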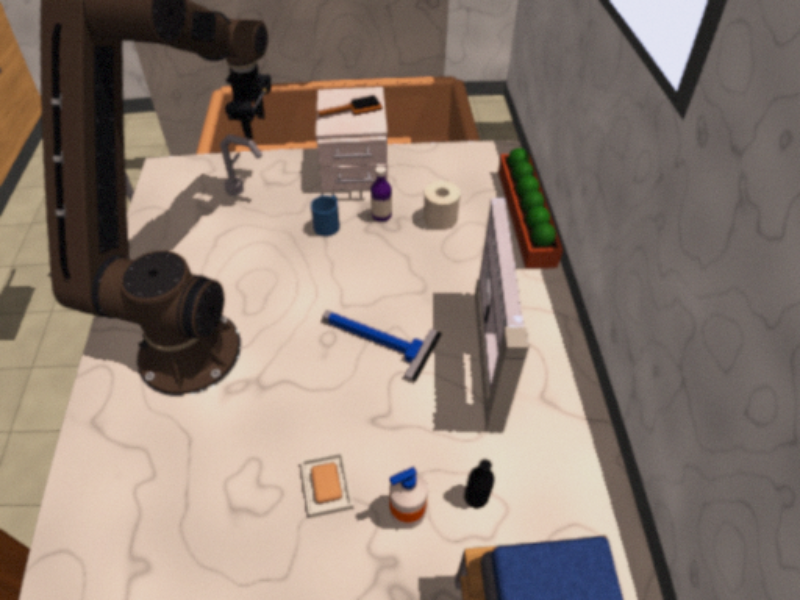

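The scene shows the squeegee behind the window (handle end ~(428,282), clamp ~(380,347)) and the opening at lower left of the frame ((285..370),(365..405)). The side view shows the squeegee fully: rear end (327,316), blade (405,378)-(437,332). Next I zoom for corners.

Run:
```python
from h import *
a=cv2.imread('pics/scene0raw.png')[190:290,150:320]; b=cv2.imread('pics/side0raw.png')[120:280,200:345]
a=cv2.resize(a,None,fx=4.5,fy=4.5,interpolation=cv2.INTER_CUBIC);b=cv2.resize(b,None,fx=3.7,fy=3.7,interpolation=cv2.INTER_CUBIC)
cv2.imwrite('pics/sc_crop.png',a);cv2.imwrite('pics/si_crop.png',b)
c=cam('side');im=cv2.imread('pics/side0raw.png');h=cv2.cvtColor(im,cv2.COLOR_BGR2HSV)
m=cv2.inRange(h,(105,140,60),(130,255,255));m[:190]=0;m[240:]=0;m[:,:195]=0;m[:,290:]=0
ys,xs=np.nonzero(m);print(len(xs),xs.min(),xs.max(),ys.min(),ys.max())
P=onz(c,np.c_[xs,ys],0.022);q=P[:,:2];mu=q.mean(0);u=np.linalg.svd(q-mu,full_matrices=False)[2][0];u*=np.sign(u[0])
s=(q-mu)@u;print(mu,u,np.degrees(np.arctan2(u[1],u[0])),s.min(),s.max(),mu+u*s.min(),mu+u*s.max())
t=(q-mu)@[-u[1],u[0]]
for k in np.arange(s.min(),s.max(),.03):
  w=(s>=k)&(s<k+.03);print(round(k,3),w.sum(),t[w].min().round(4),t[w].max().round(4))
```

```text
421 211 269 201 230
[ 0.46038237 -0.00539144] [ 0.87067109 -0.49186568] -29.463281110307662 -0.13245130840712502 0.10578685411393764 [0.34506084 0.05975681] [ 0.55248792 -0.05742437]
-0.132 42 -0.0144 0.0137
-0.102 45 -0.0136 0.0135
-0.072 50 -0.0146 0.014
-0.042 47 -0.0139 0.0135
-0.012 50 -0.0149 0.014
0.018 49 -0.0142 0.0138
0.048 51 -0.0145 0.0142
0.078 87 -0.0298 0.0304
```

View pics/sc_crop.png

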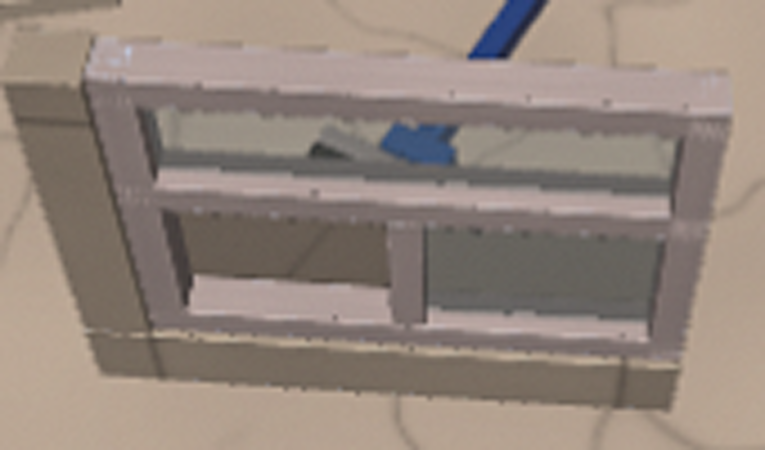

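View pics/si_crop.png

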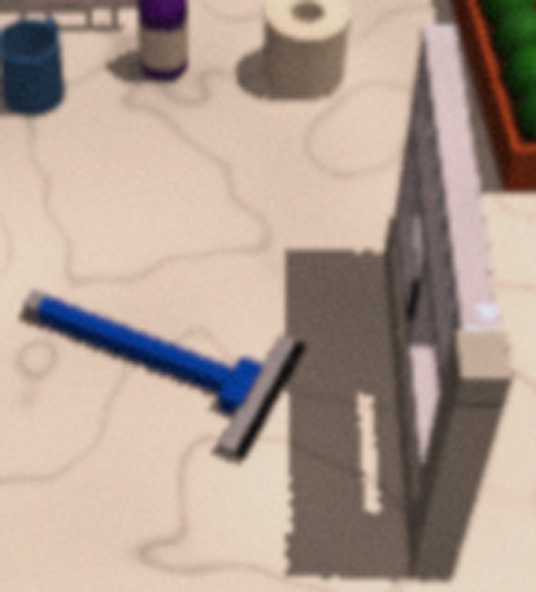

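```bash
cat > win.py <<'E'
from h import *
from scipy.optimize import least_squares
c=cam('scene');cs=cam('side')
A=np.array([[102,375],[671,409],[85,332],[187,313],[391,320],[163,209],[390,222],[90,80],[729,114]])
M=np.array([[20,-140,0],[20,260,0],[20,-140,60],[15,-68,85],[15,68,85],[15,-68,201],[15,68,201],[15,-94,325],[15,260,325]])/1e3
uv=(A+.5)/4.5-.5+[150,190]
B=np.array([[413,578],[449,578],[458,375],[507,378]])
MB=np.array([[-20,-140,0],[20,-140,0],[-20,-140,325],[20,-140,325]])/1e3
uvs=(B+.5)/3.7-.5+[200,120]
def tf(p,M): return M@R.from_euler('z',p[2]).as_matrix().T+[p[0],p[1],0]
def res(p): return np.r_[(proj(c,tf(p,M))-uv).ravel(),(proj(cs,tf(p,MB))-uvs).ravel()]
r=least_squares(res,[.75,-.1,0],loss='soft_l1');print(r.x,np.degrees(r.x[2]));print(res(r.x).reshape(-1,2).round(1).tolist())
C=np.array([[303,345],[290,336],[218,452],[236,460]]) # blade corners in side crop
print(onz(cs,(C+.5)/3.7-.5+[200,120],0.021).round(4))
print(onz(cs,[(np.array([22,310])+.5)/3.7-.5+[200,120],(np.array([30,293])+.5)/3.7-.5+[200,120]],0.022))
E
python3 win.py
```

```text
[ 0.71550349 -0.12528137 -0.0822578 ] -4.713025023748214
[[-0.5, -0.2], [0.2, 0.2], [-0.1, -0.5], [-0.1, -0.5], [0.2, 0.8], [-0.2, 0.0], [-1.0, 0.1], [-1.4, -1.0], [0.9, -0.6], [-1.3, -0.3], [0.6, -0.3], [0.2, -0.5], [1.4, -1.2]]
[[ 0.613  -0.0057  0.021 ]
 [ 0.601   0.0067  0.021 ]
 [ 0.517  -0.128   0.021 ]
 [ 0.5336 -0.1382  0.021 ]]
[[0.32634033 0.05793618 0.022     ]
 [0.33446996 0.08011803 0.022     ]]
```

```bash
cat > st.py <<'E'
from h import *
import sys
def report():
    s=arm.sense();r=R.from_quat(s['ee_rot']);M=r.as_matrix();a=M[:,0];y=M[:,1]
    print('t',round(s['t'],2),'p',np.round(s['tool_pos'],4),'w',round(s['gripper_width'],4),'q',np.round(s['joint_positions'],3),'F',np.round(s['contact_force'],1),'T',np.round(s['wrist_torque'],2))
    print('a',a.round(3),'az',np.degrees(np.arctan2(a[1],a[0])).round(2),'el',np.degrees(np.arcsin(-a[2])).round(2),'y',y.round(3),'yaz',np.degrees(np.arctan2(y[1],y[0])).round(2))
    return s,M
if __name__=='__main__':
    s,M=report()
    for w in sys.argv[1:]:   # world target x,y,z -> tool cm
        d=np.array(eval(w))-s['tool_pos'];print('->',w,'tool cm',(M.T@d*100).round(2))
E
python3 st.py [.435,-.246,.6]
```

```text
t 0.15 p [0.149  0.6068 0.2332] w 0.0951 q [ 1.224  0.491  1.559  0.     1.092 -0.106] F [ 1.  -0.2 -0.5] T [-0.02  0.01 -0.01]
a [-0.    -0.001 -1.   ] az -111.07 el 89.96 y [ 0.238  0.971 -0.001] yaz 76.2
-> [.435,-.246,.6] tool cm [-36.62 -76.03  48.11]
```

```bash
python3 -m handwheel '[[1,-37,-76,48,16],[1,-37,-76,48,16],[1,-37,-76,48,16],[1,-37,-76,48,16],[1,-37,-76,48,16],[1,-37,-76,48,16],[1,-37,-76,48,16],[1,-37,-76,48,16],[1,-37,-76,48,16],[1,-37,-76,48,16]]'; python3 st.py [.435,-.246,.7]
```

```text
t: 0.98
tool_pos: [0.2709, 0.2398, 0.3931]
ee_rot: [0.181, 0.683, -0.182, 0.683]
contact_force: [1.0, 0.2, 0.6]
gripper_width: 0.0953
t 0.98 p [0.2709 0.2398 0.3931] w 0.0953 q [ 5.420e-01 -5.800e-02  1.861e+00 -1.000e-03  1.339e+00 -5.090e-01] F [1.  0.2 0.6] T [-0.02 -0.03  0.04]
a [ 0.    -0.001 -1.   ] az -87.45 el 89.96 y [ 0.496  0.868 -0.001] yaz 60.24
-> [.435,-.246,.7] tool cm [-30.66 -34.05  38.37]
```

```bash
python3 -m handwheel '[[1,-31,-34,38,0],[1,-31,-34,38,0],[1,-31,-34,38,0],[1,-31,-34,38,0],[1,-31,-34,38,0],[1,-31,-34,38,0],[1,-31,-34,38,0],[1,-31,-34,38,0],[1,-31,-34,38,0],[1,-31,-34,38,0]]'; python3 st.py [.435,-.246,.7]; python3 -m handwheel '[[1,-11,-13,14,0],[1,-22,-13,14,0],[1,-32,-13,14,0],[1,-42,-13,14,0],[1,-52,-13,14,0],[1,-60,-13,14,0],[1,-60,-13,14,0],[1,-60,-13,14,0],[1,-60,-13,14,0],[1,-60,-13,14,0]]'; python3 st.py
```

```text
t: 1.82
tool_pos: [0.3829, -0.0981, 0.61]
ee_rot: [0.182, 0.683, -0.182, 0.684]
contact_force: [0.8, 0.3, 0.9]
gripper_width: 0.0951
t 1.82 p [ 0.3829 -0.0981  0.61  ] w 0.0951 q [-4.180e-01 -2.700e-02  1.300e+00 -1.000e-03  1.868e+00 -1.469e+00] F [0.8 0.3 0.9] T [ 0.01  0.01 -0.03]
a [ 0.    -0.001 -1.   ] az -61.47 el 89.95 y [ 0.497  0.868 -0.   ] yaz 60.21
-> [.435,-.246,.7] tool cm [ -8.99 -10.25  11.88]
t: 2.65
tool_pos: [0.2989, -0.1591, 0.8726]
ee_rot: [0.206, 0.73, -0.156, 0.633]
contact_force: [5.5, -6.6, 1.8]
gripper_width: 0.0948
t 2.65 p [ 0.2989 -0.1591  0.8726] w 0.0948 q [-0.69   0.318  0.049  0.029  2.93  -1.714] F [ 5.5 -6.6  1.8] T [-0.49 -0.51  0.06]
a [-0.115  0.103 -0.988] az 138.26 el 81.14 y [0.498 0.866 0.032] yaz 60.1
```

```bash
python3 st.py [.85,-.48,1.05]
```

```text
t 2.65 p [ 0.2989 -0.1591  0.8726] w 0.0948 q [-0.69   0.318  0.049  0.029  2.93  -1.714] F [ 5.5 -6.6  1.8] T [-0.49 -0.51  0.06]
a [-0.115  0.103 -0.988] az 138.26 el 81.14 y [0.498 0.866 0.032] yaz 60.1
-> [.85,-.48,1.05] tool cm [-27.16   0.22  60.37]
```

```bash
python3 -m handwheel '[[1,-27,0,60,0],[1,-27,0,60,0],[1,-27,0,60,0],[1,-27,0,60,0],[1,-27,0,60,0],[1,-27,0,60,0],[1,-27,0,60,0],[1,-27,0,60,0],[1,-27,0,60,0],[1,-27,0,60,0]]'; python3 st.py [.85,-.48,1.05]
```

```text
t: 3.48
tool_pos: [0.329, -0.1841, 0.8522]
ee_rot: [0.214, 0.746, -0.147, 0.613]
contact_force: [0.9, 1.0, -0.2]
gripper_width: 0.095
t 3.48 p [ 0.329  -0.1841  0.8522] w 0.095 q [-0.691  0.376  0.048  0.037  2.928 -1.707] F [ 0.9  1.  -0.2] T [-0.11 -0.06  0.01]
a [-0.156  0.139 -0.978] az 138.24 el 77.92 y [0.5   0.865 0.044] yaz 59.99
-> [.85,-.48,1.05] tool cm [-31.61   1.3   54.6 ]
```

```bash
python3 st.py [.5,-.29,.65]; python3 -m handwheel '[[1,16,0,23,0],[1,16,0,23,0],[1,16,0,23,0],[1,16,0,23,0],[1,16,0,23,0],[1,16,0,23,0],[1,16,0,23,0],[1,16,0,23,0],[1,16,0,23,0],[1,16,0,23,0]]'; python3 st.py [.85,-.48,.7]
```

```text
t 3.48 p [ 0.329  -0.1841  0.8522] w 0.095 q [-0.691  0.376  0.048  0.037  2.928 -1.707] F [ 0.9  1.  -0.2] T [-0.11 -0.06  0.01]
a [-0.156  0.139 -0.978] az 138.24 el 77.92 y [0.5   0.865 0.044] yaz 59.99
-> [.5,-.29,.65] tool cm [15.62 -1.49 23.81]
t: 4.32
tool_pos: [0.4995, -0.2723, 0.6497]
ee_rot: [0.214, 0.746, -0.147, 0.614]
contact_force: [0.2, 0.5, 1.4]
gripper_width: 0.0952
t 4.32 p [ 0.4995 -0.2723  0.6497] w 0.0952 q [-0.625  0.416  0.643  0.029  2.291 -1.66 ] F [0.2 0.5 1.4] T [-0.03 -0.04 -0.02]
a [-0.155  0.139 -0.978] az 138.21 el 77.98 y [0.5   0.865 0.043] yaz 60.0
-> [.85,-.48,.7] tool cm [-13.24  -0.24  38.85]
```

```bash
python3 -m handwheel '[[1,-20,0,80,0],[1,-20,0,80,0],[1,-20,0,80,0],[1,-20,0,80,0],[1,-20,0,80,0],[1,-20,0,80,0],[1,-20,0,80,0],[1,-20,0,80,0],[1,-20,0,80,0],[1,-20,0,80,0]]'; python3 st.py
```

```text
t: 5.15
tool_pos: [0.6652, -0.3694, 0.5375]
ee_rot: [0.213, 0.739, -0.149, 0.621]
contact_force: [0.1, 0.4, -0.4]
gripper_width: 0.0953
t 5.15 p [ 0.6652 -0.3694  0.5375] w 0.0953 q [-0.603  0.876  0.047  0.042  2.406 -1.626] F [ 0.1  0.4 -0.4] T [-0.09 -0.08  0.  ]
a [-0.138  0.13  -0.982] az 136.78 el 79.1 y [0.5   0.865 0.044] yaz 59.99
```

```bash
python3 -m handwheel '[[1,-350,0,350,0],[1,-350,0,350,0],[1,-350,0,350,0],[1,-350,0,350,0],[1,-350,0,350,0],[1,-350,0,350,0],[1,-350,0,350,0],[1,-350,0,350,0],[1,-350,0,350,0],[1,-350,0,350,0]]'; python3 st.py
```

```text
t: 5.98
tool_pos: [0.6689, -0.3816, 0.5307]
ee_rot: [0.211, 0.733, -0.151, 0.629]
contact_force: [-0.0, 0.6, -0.0]
gripper_width: 0.0947
t 5.98 p [ 0.6689 -0.3816  0.5307] w 0.0947 q [-0.614  0.883  0.048  0.042  2.378 -1.636] F [-0.   0.6 -0. ] T [-0.11 -0.09  0.01]
a [-0.12   0.12  -0.986] az 134.98 el 80.24 y [0.5   0.865 0.045] yaz 59.99
```

```bash
python3 -m handwheel '[[1,-64,0,77,170],[1,-64,0,77,170],[1,-64,0,77,170],[1,-64,0,77,170],[1,-64,0,77,170],[1,-64,0,77,170],[1,-64,0,77,170],[1,-64,0,77,170],[1,-64,0,77,170],[1,-64,0,77,170]]'; python3 st.py
```

```text
t: 6.82
tool_pos: [0.7055, -0.4096, 0.5234]
ee_rot: [0.55, 0.444, -0.547, 0.448]
contact_force: [-0.1, -0.0, 0.0]
gripper_width: 0.0953
t 6.82 p [ 0.7055 -0.4096  0.5234] w 0.0953 q [-0.608  0.887  0.048  0.003  2.199 -0.401] F [-0.1 -0.   0. ] T [-0.11  0.05 -0.  ]
a [ 0.007 -0.002 -1.   ] az -15.75 el 89.61 y [ 0.979 -0.203  0.007] yaz -11.74
```

```bash
cat > pull.py <<'E'
from st import *
s,M=report(); az=np.radians(float(sys.argv[1])); k=float(sys.argv[2]) # pull azimuth, elevation up
k=np.radians(k); d=np.array([np.cos(k)*np.cos(az),np.cos(k)*np.sin(az),np.sin(k)]); print('pull tool cm',(M.T@d*100).round(0))
E
python3 -m handwheel '[[1,-64,76,14,170],[1,-64,76,14,170],[1,-64,76,14,170],[1,-64,76,14,170],[1,-64,76,14,170],[1,-64,76,14,170],[1,-64,76,14,170],[1,-64,76,14,170],[1,-64,76,14,170],[1,-64,76,14,170]]'; python3 pull.py -15 40
```

```text
t: 7.65
tool_pos: [0.7378, -0.3937, 0.5631]
ee_rot: [0.751, -0.009, -0.654, 0.092]
contact_force: [0.4, -0.3, -0.1]
gripper_width: 0.095
t 7.65 p [ 0.7378 -0.3937  0.5631] w 0.095 q [-0.558  0.844  0.048 -0.042  2.055  0.873] F [ 0.4 -0.3 -0.1] T [-0.05  0.28  0.03]
a [ 0.144 -0.134 -0.98 ] az -42.97 el 78.65 y [ 0.106 -0.983  0.15 ] yaz -83.85
pull tool cm [-50.  37. -79.]
```

```bash
python3 -m handwheel '[[1,-50,37,-79,170],[1,-50,37,-79,170],[1,-50,37,-79,170],[1,-50,37,-79,170],[1,-50,37,-79,170],[1,-50,37,-79,170],[1,-50,37,-79,170],[1,-50,37,-79,170],[1,-50,37,-79,170],[1,-50,37,-79,170]]'; python3 pull.py -10 40
```

```text
t: 8.48
tool_pos: [0.7844, -0.365, 0.599]
ee_rot: [0.724, -0.396, -0.446, -0.347]
contact_force: [-0.6, -0.6, -0.6]
gripper_width: 0.0954
t 8.48 p [ 0.7844 -0.365   0.599 ] w 0.0954 q [-0.482  0.817  0.048 -0.105  1.886  2.167] F [-0.6 -0.6 -0.6] T [0.17 0.29 0.01]
a [ 0.288 -0.264 -0.921] az -42.5 el 67.03 y [-0.883 -0.446 -0.148] yaz -153.2
pull tool cm [-34. -70. -63.]
```

```bash
python3 pull.py -22 40
```

```text
t 8.48 p [ 0.7844 -0.365   0.599 ] w 0.0954 q [-0.482  0.817  0.048 -0.105  1.886  2.167] F [-0.6 -0.6 -0.6] T [0.17 0.29 0.01]
a [ 0.288 -0.264 -0.921] az -42.5 el 67.03 y [-0.883 -0.446 -0.148] yaz -153.2
pull tool cm [-31. -59. -74.]
```

```bash
python3 -m handwheel '[[1,-31,-59,-74,-170],[1,-31,-59,-74,-170],[1,-31,-59,-74,-170],[1,-31,-59,-74,-170],[1,-31,-59,-74,-170],[1,-31,-59,-74,-170],[1,-31,-59,-74,-170],[1,-31,-59,-74,-170],[1,-31,-59,-74,-170],[1,-31,-59,-74,-170]]'; python3 pull.py -22 40
```

```text
t: 9.32
tool_pos: [0.8215, -0.3768, 0.6315]
ee_rot: [0.842, -0.069, -0.507, 0.172]
contact_force: [-0.1, 0.0, 0.5]
gripper_width: 0.0946
t 9.32 p [ 0.8215 -0.3768  0.6315] w 0.0946 q [-0.495  0.805  0.048 -0.029  1.697  0.911] F [-0.1  0.   0.5] T [0.09 0.39 0.03]
a [ 0.477 -0.29  -0.83 ] az -31.33 el 56.06 y [ 0.058 -0.931  0.359] yaz -86.44
pull tool cm [-11.  54. -83.]
```

```bash
python3 -m handwheel '[[1,-10,54,-83,-170],[1,-10,54,-83,-170],[1,-10,54,-83,-170],[1,-10,54,-83,-170],[1,-10,54,-83,-170],[1,-10,54,-83,-170],[1,-10,54,-83,-170],[1,-10,54,-83,-170],[1,-10,54,-83,-170],[1,-10,54,-83,-170]]'; python3 pull.py -35 40
```

```text
t: 10.15
tool_pos: [0.8633, -0.3883, 0.6621]
ee_rot: [0.605, 0.175, -0.382, 0.677]
contact_force: [0.1, 0.1, -0.1]
gripper_width: 0.095
t 10.15 p [ 0.8633 -0.3883  0.6621] w 0.095 q [-0.505  0.808  0.048  0.046  1.49  -0.343] F [ 0.1  0.1 -0.1] T [0.05 0.46 0.03]
a [ 0.647 -0.305 -0.699] az -25.22 el 44.35 y [ 0.729 -0.023  0.684] yaz -1.78
pull tool cm [ 9. 91. 41.]
```

```bash
python3 pull.py -55 35
```

```text
t 10.15 p [ 0.8633 -0.3883  0.6621] w 0.095 q [-0.505  0.808  0.048  0.046  1.49  -0.343] F [ 0.1  0.1 -0.1] T [0.05 0.46 0.03]
a [ 0.647 -0.305 -0.699] az -25.22 el 44.35 y [ 0.729 -0.023  0.684] yaz -1.78
pull tool cm [11. 75. 65.]
```

```bash
python3 -m handwheel '[[1,11,75,65,-170],[1,11,75,65,-170],[1,11,75,65,-170],[1,11,75,65,-170],[1,11,75,65,-170],[1,11,75,65,-170],[1,11,75,65,-170],[1,11,75,65,-170],[1,11,75,65,-170],[1,11,75,65,-170]]'; python3 st.py [.4225,.016,.25]
```

```text
t: 10.98
tool_pos: [0.841, -0.5174, 0.6851]
ee_rot: [0.082, 0.274, -0.197, 0.938]
contact_force: [0.0, 0.9, -0.0]
gripper_width: 0.0954
t 10.98 p [ 0.841  -0.5174  0.6851] w 0.0954 q [-0.678  0.829  0.048  0.244  1.297 -1.738] F [ 0.   0.9 -0. ] T [0.16 0.43 0.03]
a [ 0.773 -0.324 -0.546] az -22.76 el 33.08 y [0.414 0.909 0.047] yaz 65.5
-> [.4225,.016,.25] tool cm [-25.89  29.13 -70.51]
```

```bash
python3 st.py [.45,-.2,.45]
```

```text
t 10.98 p [ 0.841  -0.5174  0.6851] w 0.0954 q [-0.678  0.829  0.048  0.244  1.297 -1.738] F [ 0.   0.9 -0. ] T [0.16 0.43 0.03]
a [ 0.773 -0.324 -0.546] az -22.76 el 33.08 y [0.414 0.909 0.047] yaz 65.5
-> [.45,-.2,.45] tool cm [-27.68  11.56 -46.79]
```

```bash
python3 -m handwheel '[[1,-28,11.5,-47,-3],[1,-28,11.5,-47,-3],[1,-28,11.5,-47,-3],[1,-28,11.5,-47,-3],[1,-28,11.5,-47,-3],[1,-28,11.5,-47,-3],[1,-28,11.5,-47,-3],[1,-28,11.5,-47,-3],[1,-28,11.5,-47,-3],[1,-28,11.5,-47,-3]]'; python3 st.py [.45,-.2,.35] [.45,-.2,.25]
```

```text
t: 11.82
tool_pos: [0.6131, -0.3325, 0.5509]
ee_rot: [0.058, 0.279, -0.19, 0.94]
contact_force: [0.4, -0.3, 0.9]
gripper_width: 0.0951
t 11.82 p [ 0.6131 -0.3325  0.5509] w 0.0951 q [-0.676  0.135  1.549  0.472  0.531 -2.137] F [ 0.4 -0.3  0.9] T [0.19 0.41 0.03]
a [ 0.773 -0.325 -0.546] az -22.79 el 33.06 y [0.389 0.921 0.002] yaz 67.12
-> [.45,-.2,.35] tool cm [ -5.94   5.82 -27.86]
-> [.45,-.2,.25] tool cm [ -0.49   5.79 -36.24]
```

```bash
python3 st.py [.5,-.25,.48]; python3 -m handwheel '[[1,0,0,0,90],[1,0,0,0,90],[1,0,0,0,90],[1,0,0,0,90],[1,0,0,0,90],[1,0,0,0,90],[1,0,0,0,90],[1,0,0,0,90],[1,0,0,0,90],[1,0,0,0,90]]';python3 st.py [.45,-.2,.40]
```

```text
t 11.82 p [ 0.6131 -0.3325  0.5509] w 0.0951 q [-0.676  0.135  1.549  0.472  0.531 -2.137] F [ 0.4 -0.3  0.9] T [0.19 0.41 0.03]
a [ 0.773 -0.325 -0.546] az -22.79 el 33.06 y [0.389 0.921 0.002] yaz 67.12
-> [.5,-.25,.48] tool cm [ -7.55   3.18 -13.39]
t: 12.65
tool_pos: [0.613, -0.3324, 0.551]
ee_rot: [0.599, 0.114, -0.317, 0.727]
contact_force: [0.2, 0.1, -0.1]
gripper_width: 0.0953
t 12.65 p [ 0.613  -0.3324  0.551 ] w 0.0953 q [-0.676  0.135  1.549  0.472  0.531 -0.881] F [ 0.2  0.1 -0.1] T [0.14 0.48 0.02]
a [ 0.773 -0.325 -0.546] az -22.78 el 33.06 y [0.597 0.082 0.798] yaz 7.79
-> [.45,-.2,.40] tool cm [ -8.65 -20.71 -12.86]
```

```bash
python3 -m handwheel '[[1,0,0,0,108],[1,-1,-3,-2,108],[1,-3,-6,-4,108],[1,-4,-9,-6,108],[1,-5,-12,-8,108],[1,-6,-15,-10,108],[1,-8,-18,-12,108],[1,-9,-21,-13,108],[1,-9,-21,-13,108],[1,-9,-21,-13,108]]';python3 st.py [.45,-.2,.25]
```

```text
t: 13.48
tool_pos: [0.4442, -0.1967, 0.3983]
ee_rot: [0.907, -0.088, -0.325, 0.251]
contact_force: [-0.2, -1.2, 0.5]
gripper_width: 0.0953
t 13.48 p [ 0.4442 -0.1967  0.3983] w 0.0953 q [-0.675 -0.116  2.212  1.279  0.243 -0.514] F [-0.2 -1.2  0.5] T [ 0.09  0.51 -0.08]
a [ 0.773 -0.323 -0.546] az -22.71 el 33.1 y [ 0.003 -0.858  0.513] yaz -89.77
-> [.45,-.2,.25] tool cm [ 8.65 -7.33  9.58]
```

```bash
python3 -m handwheel '[[1,1,-1,1,7],[1,2,-2,2,14],[1,3,-3,3,21],[1,4,-4,4,28],[1,5,-5,5,35],[1,6,-5,6,37],[1,7,-6,7,37],[1,8,-7,8.5,37],[1,8.5,-7.3,9.5,37],[1,8.5,-7.3,9.5,37]]';python3 st.py [.44,.006,.15]
```

```text
t: 14.32
tool_pos: [0.4489, -0.1994, 0.2493]
ee_rot: [0.94, -0.187, -0.282, -0.051]
contact_force: [0.3, -0.2, -0.3]
gripper_width: 0.095
t 14.32 p [ 0.4489 -0.1994  0.2493] w 0.095 q [-0.672  0.202  2.452  2.676  0.532 -1.329] F [ 0.3 -0.2 -0.3] T [0.17 0.52 0.01]
a [ 0.771 -0.322 -0.549] az -22.69 el 33.33 y [-0.379 -0.925  0.01 ] yaz -112.3
-> [.44,.006,.15] tool cm [ -1.85 -18.77  12.87]
```

```bash
python3 -m handwheel '[[1,0,-4,3,0],[1,0,-8,5,0],[1,-1,-12,8,0],[1,-1,-15,10,0],[1,-2,-19,13,0],[1,-2,-19,13,0],[1,-2,-19,13,0],[1,-2,-19,13,0],[1,-2,-19,13,0],[1,-2,-19,13,0]]';python3 - <<'E'
from st import *
s,M=report()
for t in ([.436,.008,.06],[.436,.008,.024]): print((M.T@(np.array(t)-s['tool_pos'])*100).round(2))
im=arm.snapshot('side')[120:290,180:360,::-1];cv2.imwrite('pics/side1.png',cv2.resize(im,None,fx=3.5,fy=3.5,interpolation=cv2.INTER_CUBIC))
E
```

```text
t: 15.15
tool_pos: [0.4397, 0.0087, 0.1505]
ee_rot: [0.94, -0.187, -0.281, -0.051]
contact_force: [0.1, 0.0, -0.5]
gripper_width: 0.0947
t 15.15 p [0.4397 0.0087 0.1505] w 0.0947 q [ 0.097  0.542  2.618  3.628  1.007 -1.571] F [ 0.1  0.  -0.5] T [ 0.16  0.57 -0.01]
a [ 0.772 -0.322 -0.548] az -22.63 el 33.25 y [-0.379 -0.925  0.009] yaz -112.3
[4.7  0.12 7.74]
[ 6.68  0.09 10.75]
```

View pics/side1.png

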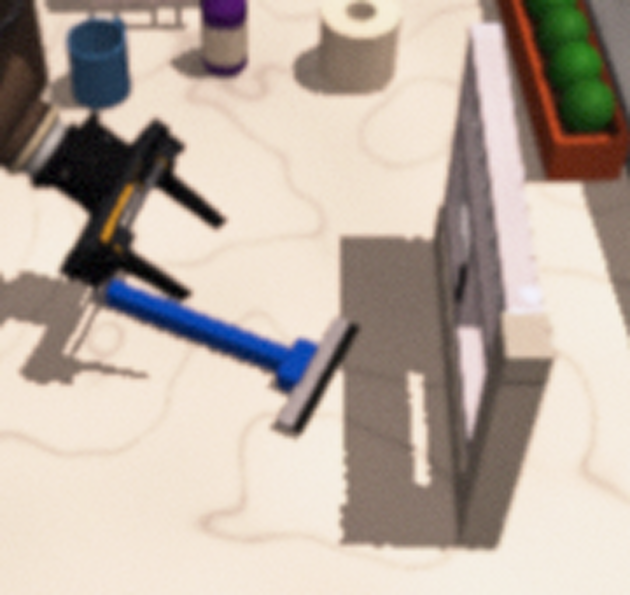

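The side view shows the tilted gripper above and behind the handle (fingers at (180,290), (220,220)), jaws roughly square to it. Descending.

```bash
python3 -m handwheel '[[1,1,0,1.5,0],[1,1.5,0,2.5,0],[1,2,0,3.5,0],[1,2.5,0,4.5,0],[1,3,0,5.5,0],[1,4,0,6.5,0],[1,4.7,0.1,7.7,0],[1,4.7,0.1,7.7,0],[1,4.7,0.1,7.7,0],[1,4.7,0.1,7.7,0]]';python3 st.py [.436,.008,.024]
```

```text
t: 16.03
tool_pos: [0.4363, 0.0069, 0.0613]
ee_rot: [0.94, -0.188, -0.281, -0.052]
contact_force: [-0.6, 0.0, 0.0]
gripper_width: 0.0946
t 16.03 p [0.4363 0.0069 0.0613] w 0.0946 q [ 0.093  0.926  2.674  3.553  1.406 -1.367] F [-0.6  0.   0. ] T [ 0.12  0.57 -0.02]
a [ 0.772 -0.324 -0.548] az -22.77 el 33.2 y [-0.382 -0.924  0.008] yaz -112.46
-> [.436,.008,.024] tool cm [ 1.98 -0.12  3.16]
```

```bash
python3 -m handwheel '[[1,0.5,0,0.8,0],[1,1,-0.1,1.6,0],[1,1.5,-0.1,2.4,0],[1,2,-0.1,3.1,0],[1,2,-0.1,3.1,0],[-1,2,-0.1,3.1,0],[-1,2,-0.1,3.1,0],[-1,2,-0.1,3.1,0],[-1,2,-0.1,3.1,0],[-1,2,-0.1,3.1,0]]';python3 st.py [.436,.008,.30]
```

```text
t: 16.87
tool_pos: [0.4365, 0.0076, 0.025]
ee_rot: [0.94, -0.188, -0.281, -0.052]
contact_force: [0.1, 0.1, -0.3]
gripper_width: 0.0671
t 16.87 p [0.4365 0.0076 0.025 ] w 0.0671 q [ 0.096  1.066  2.667  3.55   1.527 -1.313] F [ 0.1  0.1 -0.3] T [0.12 0.57 0.02]
a [ 0.772 -0.324 -0.547] az -22.76 el 33.16 y [-0.382 -0.924  0.008] yaz -112.46
-> [.436,.008,.30] tool cm [-15.09   0.2  -22.99]
```

```bash
python3 -m handwheel '[[-1,0,0,0,0],[-1,0,0,0,0],[-1,0,0,0,0],[-1,0,0,0,0],[-1,0,0,0,0],[-1,0,0,0,0],[-1,0,0,0,0],[-1,0,0,0,0],[-1,0,0,0,0],[-1,0,0,0,0]]';python3 st.py [.46,-.02,.143]
```

```text
t: 17.7
tool_pos: [0.4364, 0.0076, 0.025]
ee_rot: [0.94, -0.188, -0.281, -0.052]
contact_force: [-0.7, -0.4, 1.5]
gripper_width: 0.022
t 17.7 p [0.4364 0.0076 0.025 ] w 0.022 q [ 0.096  1.066  2.667  3.55   1.527 -1.313] F [-0.7 -0.4  1.5] T [0.19 0.47 0.14]
a [ 0.772 -0.324 -0.547] az -22.77 el 33.16 y [-0.382 -0.924  0.008] yaz -112.47
-> [.46,-.02,.143] tool cm [ -3.74   1.74 -11.64]
```

```bash
python3 -m handwheel '[[-1,-0.8,0,-1.2,0],[-1,-1.6,0,-2.4,0],[-1,-2.4,0,-3.6,0],[-1,-3.2,0,-4.8,0],[-1,-4,0,-6,0],[-1,-5,0,-7.5,0],[-1,-6,0,-9,0],[-1,-7,0,-10.5,0],[-1,-7.7,0,-11.7,0],[-1,-7.7,0,-11.7,0]]';python3 - <<'E'
from st import *
s,M=report()
for n in ('side','scene'):
    im=arm.snapshot(n)[:,:,::-1];cv2.imwrite(f'pics/{n}2raw.png',im)
b=cv2.imread('pics/side2raw.png')[110:270,190:350];a=cv2.imread('pics/scene2raw.png')[150:290,150:320]
cv2.imwrite('pics/two2.png',np.hstack([cv2.resize(b,(400,400),interpolation=cv2.INTER_CUBIC),cv2.resize(a,(400,329),interpolation=cv2.INTER_CUBIC)[:,:][list(range(329))+[328]*71]]))
E
```

```text
t: 18.53
tool_pos: [0.4363, 0.0088, 0.1674]
ee_rot: [0.94, -0.188, -0.279, -0.052]
contact_force: [-0.7, -0.4, -2.8]
gripper_width: 0.0218
t 18.53 p [0.4363 0.0088 0.1674] w 0.0218 q [ 0.101  0.478  2.611  3.657  0.948 -1.609] F [-0.7 -0.4 -2.8] T [0.32 0.88 0.01]
a [ 0.774 -0.324 -0.545] az -22.7 el 33.0 y [-0.382 -0.924  0.006] yaz -112.48
```

View pics/two2.png

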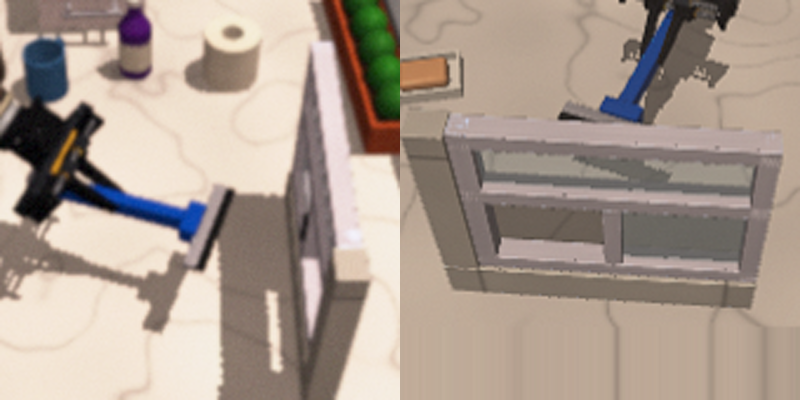

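```bash
cat > plan.py <<'E'
from st import *
# squeegee in tool frame: at grasp level, yaw = tool az
M0=R.from_quat([0.94,-0.188,-0.281,-0.052]).as_matrix(); p0=np.array([.4364,.0076,.025])
az=np.arctan2(M0[1,0],M0[0,0]); S0=R.from_euler('z',az).as_matrix(); o0=p0+S0@[0.004,0,0]-[0,0,.025]
St=M0.T@S0; ot=M0.T@(o0-p0)
W=np.array([.7155,-.1253,0]); Rw=R.from_euler('z',-.0823).as_matrix()
blade=np.array([[x,y,z] for x in(.13,.16) for y in(-.075,.075) for z in(.009,.021)])
clamp=np.array([[x,y,z] for x in(.107,.133) for y in(-.028,.028) for z in(.0,.03)])
hand=np.array([[x,y,z] for x in np.linspace(-.125,.11,48) for y in(-.012,.012) for z in(0,.03)])
def sq(p,M,X): return p+(ot+np.asarray(X)@St.T)@M.T
def towin(X): return (X-W)@Rw
def rolled(M,deg): return M@R.from_euler('x',deg,degrees=True).as_matrix()
E
python3 - <<'E'
from plan import *
s,M=report();p=s['tool_pos'];cs=cam('side')
B=[[.16,.075,.021],[.13,.075,.021],[.13,-.075,.021],[.16,-.075,.021]]
print(((proj(cs,sq(p,M,B))-[190,110])*2.5).round(0).tolist(),'seen [234,188],[219,187],[188,267],[203,268]')
c=cam('scene');print(((proj(c,sq(p,M,[[.16,-.075,.021],[.107,.028,.03],[.107,-.028,.03]]))-[150,150])*400/170).round(0).tolist())
for th in range(-38,-60,-3):
    Mr=rolled(M,th);h=Rw.T@Mr@St[:,0];b=Rw.T@Mr@St[:,1]
    # sweep along window x, aligned so blade centre at opening centre; extents in opening plane
    E=sq(p,Mr,blade)@Rw; C=sq(p,Mr,clamp)@Rw; lo,hi=E.min(0),E.max(0)
    print(th,'roll',np.degrees(np.arcsin(b[2])).round(1),'hyaw',np.degrees(np.arctan2(h[1],h[0])).round(1),'pitch',np.degrees(np.arcsin(h[2])).round(1),'ext mm',((hi-lo)*1e3).round(1),'slackY',136-((hi-lo)[1]*1e3).round(1),'slackZ',116-((hi-lo)[2]*1e3).round(1))
E
```

```text
t 18.63 p [0.4363 0.0087 0.1653] w 0.0216 q [ 0.101  0.484  2.612  3.655  0.953 -1.606] F [ 0.3  0.2 -3.3] T [ 0.26  0.88 -0.01]
a [ 0.772 -0.324 -0.546] az -22.75 el 33.11 y [-0.383 -0.924  0.007] yaz -112.49
[[235.0, 186.0], [215.0, 181.0], [182.0, 262.0], [204.0, 268.0]] seen [234,188],[219,187],[188,267],[203,268]
[[155.0, 116.0], [242.0, 106.0], [203.0, 94.0]]
-38 roll -31.0 hyaw 1.7 pitch -5.5 ext mm [ 41.9 135.2  90.3] slackY 0.8000000000000114 slackZ 25.700000000000003
-41 roll -33.3 hyaw 3.1 pitch -6.4 ext mm [ 46.5 132.7  95.6] slackY 3.3000000000000114 slackZ 20.400000000000006
-44 roll -35.5 hyaw 4.5 pitch -7.3 ext mm [ 51.  129.7 100.6] slackY 6.300000000000011 slackZ 15.400000000000006
-47 roll -37.7 hyaw 5.8 pitch -8.3 ext mm [ 55.4 126.4 105.5] slackY 9.599999999999994 slackZ 10.5
-50 roll -39.9 hyaw 7.1 pitch -9.3 ext mm [ 59.6 122.8 110. ] slackY 13.200000000000003 slackZ 6.0
-53 roll -41.9 hyaw 8.3 pitch -10.4 ext mm [ 63.8 118.8 114.4] slackY 17.200000000000003 slackZ 1.5999999999999943
-56 roll -43.9 hyaw 9.5 pitch -11.6 ext mm [ 67.8 114.4 118.4] slackY 21.599999999999994 slackZ -2.4000000000000057
-59 roll -45.9 hyaw 10.7 pitch -12.7 ext mm [ 71.7 109.8 122.2] slackY 26.200000000000003 slackZ -6.200000000000003
```

```bash
cat > path.py <<'E'
from plan import *
from scipy.optimize import minimize
s,M=report();p=s['tool_pos']
g=[np.linspace(a,b,n) for a,b,n in((.13,.16,7),(-.075,.075,31),(.009,.021,2))]
BL=np.stack(np.meshgrid(*g),-1).reshape(-1,3)
g=[np.linspace(a,b,n) for a,b,n in((.107,.133,5),(-.028,.028,3),(0,.03,2))]
ALL=np.vstack([BL,np.stack(np.meshgrid(*g),-1).reshape(-1,3),hand])
def clr(v,rel,Xs,half=.018):
    y0,z0,ky,kz=v; m=[]
    for X in Xs:
        Q=rel+[X,y0+ky*X,z0+kz*X]; k=np.abs(Q[:,0])<half
        if k.any(): m.append(min((.068-np.abs(Q[k,1])).min(),(.058-np.abs(Q[k,2]-.143)).min()))
    return min(m)
Xs=np.arange(-.24,-.045,.004)
if __name__=='__main__':
  for th in(-42,-45,-48,-51,-54):
    Mr=rolled(M,th); rel=(sq(np.zeros(3),Mr,ALL))@Rw
    b=(sq(np.zeros(3),Mr,[[.145,0,.015]])@Rw)[0]; h=Rw.T@Mr@St[:,0]
    v0=[-b[1]+.14*h[1]/h[0],.143-b[2]+.14*h[2]/h[0],h[1]/h[0],h[2]/h[0]]
    best=max((minimize(lambda v:-clr(v,rel,Xs),q,method='Nelder-Mead',options=dict(maxiter=400,initial_simplex=np.array(q)+np.vstack([np.zeros(4),np.diag([.01,.01,.1,.1])]))) for q in(v0,[-b[1],.143-b[2],0,0])),key=lambda r:-r.fun)
    print(th,'clear mm',(-best.fun*1e3).round(1),best.x.round(4))
E
python3 path.py
```

```text
t 18.63 p [0.4363 0.0087 0.1653] w 0.0216 q [ 0.101  0.484  2.612  3.655  0.953 -1.606] F [ 0.3  0.2 -3.3] T [ 0.26  0.88 -0.01]
a [ 0.772 -0.324 -0.546] az -22.75 el 33.11 y [-0.383 -0.924  0.007] yaz -112.49
-42 clear mm 2.1 [-0.0036  0.1685  0.      0.    ]
-45 clear mm 3.7 [-0.0066  0.1707  0.      0.    ]
-48 clear mm 4.5 [-0.0096  0.173   0.      0.    ]
-51 clear mm 2.3 [-0.0125  0.1755  0.      0.    ]
-54 clear mm 0.1 [-0.0152  0.178   0.      0.    ]
```

```bash
cat > path2.py <<'E'
from path import *
# per-advance best offset (interval centring): upper bound, then a free path
for th in(-42,-45,-48,-51,-54,-57,-60):
    rel=sq(np.zeros(3),rolled(M,th),ALL)@Rw; out=[]
    for X in np.arange(-.21,-.04,.01):
        k=np.abs(rel[:,0]+X)<.018; q=rel[k]
        ylo,yhi,zlo,zhi=q[:,1].min(),q[:,1].max(),q[:,2].min(),q[:,2].max()
        out.append([X*1e3,-(ylo+yhi)*500,143-(zlo+zhi)*500,min(68-(yhi-ylo)*500,58-(zhi-zlo)*500)])
    out=np.array(out);print(th,out[:,3].min().round(1))
    if th in (-48,-51,-54): print(out.round(0).astype(int).tolist())
E
python3 path2.py
```

```text
t 18.63 p [0.4363 0.0087 0.1653] w 0.0216 q [ 0.101  0.484  2.612  3.655  0.953 -1.606] F [ 0.3  0.2 -3.3] T [ 0.26  0.88 -0.01]
a [ 0.772 -0.324 -0.546] az -22.75 el 33.11 y [-0.383 -0.924  0.007] yaz -112.49Traceback (most recent call last):
  File "path2.py", line 7, in <module>
    ylo,yhi,zlo,zhi=q[:,1].min(),q[:,1].max(),q[:,2].min(),q[:,2].max()
                    ~~~~~~~~~~^^
    return umr_minimum(a, axis, None, out, keepdims, initial, where)
ValueError: zero-size array to reduction operation minimum which has no identity
```

```bash
sed -i 's/; q=rel\[k\]/; q=rel[k]\n        if not len(q): continue/' path2.py; python3 path2.py|tail -n +3
```

```text
-42 2.1
-45 3.7
-48 4.5
[[-190, 42, 132, 50], [-180, 22, 148, 32], [-170, -1, 164, 15], [-160, -10, 173, 4], [-150, -10, 173, 4], [-140, -10, 173, 4], [-130, -10, 173, 4], [-120, -23, 182, 15], [-110, -22, 181, 15], [-100, -18, 180, 16], [-90, -10, 170, 31], [-80, -2, 163, 36], [-70, -1, 161, 36], [-60, 0, 160, 36], [-50, 1, 158, 36]]
-51 2.3
[[-190, 35, 134, 49], [-180, 17, 148, 33], [-170, 1, 163, 16], [-160, -12, 175, 2], [-150, -12, 175, 2], [-140, -12, 175, 2], [-130, -12, 175, 2], [-120, -25, 185, 13], [-110, -24, 184, 14], [-100, -23, 183, 15], [-90, -11, 171, 31], [-80, -4, 164, 36], [-70, -3, 162, 36], [-60, -1, 161, 36], [-50, 0, 159, 36]]
-54 0.1
[[-190, 28, 135, 48], [-180, 15, 149, 32], [-170, 2, 162, 18], [-160, -13, 176, 2], [-150, -15, 178, 0], [-140, -15, 178, 0], [-130, -15, 178, 0], [-120, -26, 188, 11], [-110, -26, 187, 12], [-100, -25, 186, 13], [-90, -13, 173, 30], [-80, -5, 166, 35], [-70, -4, 164, 35], [-60, -2, 162, 35], [-50, -1, 160, 36]]
-57 -1.8
-60 -3.7
```

```bash
cat > go.py <<'E'
from plan import *
s,M=report();p=s['tool_pos']; print('TCP in window',(towin(p)*1e3).round(1))
for w in sys.argv[1:]:
    t=W+Rw@(np.array(eval(w))/1e3); print(w,'tool cm',(M.T@(t-p)*100).round(2))
h=Rw.T@M@St[:,0];b=Rw.T@M@St[:,1];E=towin(sq(p,M,blade))*1e3
print('roll',np.degrees(np.arcsin(b[2])).round(1),'hyaw',np.degrees(np.arctan2(h[1],h[0])).round(1),'pitch',np.degrees(np.arcsin(h[2])).round(1),'blade min',E.min(0).round(1),'max',E.max(0).round(1))
E
python3 go.py [-250,-9.6,173]
```

```text
t 18.63 p [0.4363 0.0087 0.1653] w 0.0216 q [ 0.101  0.484  2.612  3.655  0.953 -1.606] F [ 0.3  0.2 -3.3] T [ 0.26  0.88 -0.01]
a [ 0.772 -0.324 -0.546] az -22.75 el 33.11 y [-0.383 -0.924  0.007] yaz -112.49
TCP in window [-289.3  110.6  165.3]
[-250,-9.6,173] tool cm [ 5.83 10.26 -4.63]
roll 0.0 hyaw -18.1 pitch 0.1 blade min [-185.1  -11.5  149.5] max [-110.1  140.4  161.6]
```

```bash
python3 -m handwheel '[[-1,0.6,1,-0.5,-5],[-1,1.2,2,-1,-10],[-1,1.8,3,-1.5,-15],[-1,2.4,4.2,-2,-21],[-1,3,5.4,-2.5,-27],[-1,3.6,6.6,-3,-33],[-1,4.4,7.8,-3.5,-39],[-1,5.2,9,-4,-45],[-1,5.8,10.3,-4.6,-47.5],[-1,5.8,10.3,-4.6,-47.5]]';python3 go.py [-200,-9.6,173] [-180,-9.6,173]
python3 - <<'E'
from plan import *
s=arm.sense();M=R.from_quat(s['ee_rot']).as_matrix();p=s['tool_pos'];o=[]
T=[[.16,.075,.015],[.16,-.075,.015],[.13,.075,.015],[.13,-.075,.015]]
for n in('side','scene'):
    c=cam(n);im=np.ascontiguousarray(arm.snapshot(n)[:,:,::-1]);cv2.imwrite(f'pics/{n}3raw.png',im)
    u=proj(c,sq(p,M,T));print(n,u.round(1).tolist())
    x,y=(215,110) if n=='side' else (160,160)
    k=cv2.resize(im[y:y+130,x:x+130],(400,400),interpolation=cv2.INTER_CUBIC)
    for q in (u-[x,y]+.5)*400/130: cv2.circle(k,tuple(q.round().astype(int).tolist()),3,(0,255,0),1)
    o.append(k)
cv2.imwrite('pics/two3.png',np.hstack(o))
E
```

```text
t: 19.47
tool_pos: [0.4653, -0.1165, 0.1714]
ee_rot: [0.881, -0.059, -0.333, 0.331]
contact_force: [-0.3, 0.1, -3.4]
gripper_width: 0.0217
t 19.47 p [ 0.4653 -0.1165  0.1714] w 0.0217 q [-0.37   0.457  2.567  3.173  0.873 -2.414] F [-0.3  0.1 -3.4] T [ 0.22  0.85 -0.07]
a [ 0.771 -0.325 -0.548] az -22.87 el 33.23 y [ 0.116 -0.774  0.622] yaz -81.48
TCP in window [-250.   -11.8  171.4]
[-200,-9.6,173] tool cm [ 3.83  0.83 -3.13]
[-180,-9.6,173] tool cm [ 5.42  1.19 -4.29]
roll -38.1 hyaw 6.0 pitch -8.6 blade min [-132.1  -65.8   88.2] max [-75.9  60.  194.5]
side [[285.8, 213.2], [297.3, 225.0], [277.6, 213.0], [288.1, 224.9]]
scene [[236.5, 227.7], [195.4, 213.7], [236.4, 219.3], [195.9, 205.0]]
```

View pics/two3.png

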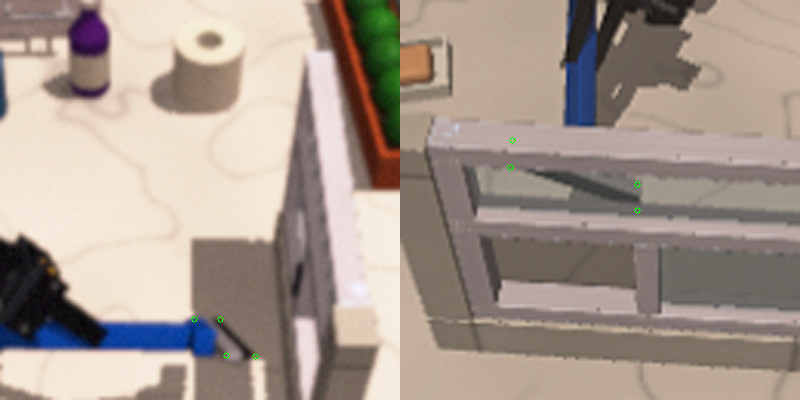

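Prediction (green) agrees with the seen blade in both views (tips side (255,355)/(220,320), scene front edge (515,167)-(638,207)) to about 1 raw pixel. Advancing.

```bash
python3 -m handwheel '[[-1,1,0.2,-0.8,0],[-1,2,0.4,-1.6,0],[-1,3,0.6,-2.4,0],[-1,3.8,0.8,-3.1,0],[-1,4.6,1,-3.7,0],[-1,5.4,1.2,-4.3,0],[-1,5.4,1.2,-4.3,0],[-1,5.4,1.2,-4.3,0],[-1,5.4,1.2,-4.3,0],[-1,5.4,1.2,-4.3,0]]';python3 go.py [-158,-9.6,173] [-150,-9.6,173]
```

```text
t: 20.4
tool_pos: [0.5338, -0.1183, 0.1731]
ee_rot: [0.881, -0.059, -0.334, 0.329]
contact_force: [0.3, -0.0, -2.7]
gripper_width: 0.0219
t 20.4 p [ 0.5338 -0.1183  0.1731] w 0.0219 q [-0.301  0.471  2.4    3.265  0.72  -2.446] F [ 0.3 -0.  -2.7] T [0.23 0.89 0.03]
a [ 0.77  -0.324 -0.549] az -22.84 el 33.33 y [ 0.115 -0.776  0.62 ] yaz -81.57
TCP in window [-181.6   -8.   173.1]
[-158,-9.6,173] tool cm [ 1.92  0.54 -1.27]
[-150,-9.6,173] tool cm [ 2.56  0.68 -1.74]
roll -37.9 hyaw 5.9 pitch -8.6 blade min [-63.7 -62.2  90. ] max [ -7.6  63.9 196. ]
```

```bash
python3 -m handwheel '[[-1,0.4,0.1,-0.3,0],[-1,0.8,0.2,-0.6,0],[-1,1.2,0.3,-0.8,0],[-1,1.6,0.4,-1,0],[-1,1.9,0.45,-1.3,0],[-1,1.9,0.45,-1.3,0],[-1,1.9,0.45,-1.3,0],[-1,1.9,0.45,-1.3,0],[-1,1.9,0.45,-1.3,0],[-1,1.9,0.45,-1.3,0]]';python3 go.py [-140,-9,173] [-125,-9,173]
python3 - <<'E'
from plan import *
s=arm.sense();M=R.from_quat(s['ee_rot']).as_matrix();p=s['tool_pos'];o=[]
T=[[.16,.075,.009],[.16,-.075,.009],[.16,.075,.021],[.16,-.075,.021]]
c=cam('scene');im=np.ascontiguousarray(arm.snapshot('scene')[:,:,::-1])
x,y=170,220;k=cv2.resize(im[y:y+56,x:x+84],(798,532),interpolation=cv2.INTER_CUBIC)
for q in (proj(c,sq(p,M,T))-[x,y]+.5)*9.5: cv2.circle(k,tuple(q.round().astype(int).tolist()),4,(0,255,0),1)
for X in(-.015,.015):
  for q in (proj(c,W+np.array([[X,a,b] for a in(-.068,.068) for b in(.085,.201)])@Rw.T)-[x,y]+.5)*9.5: cv2.circle(k,tuple(q.round().astype(int).tolist()),4,(0,0,255) if X<0 else (255,0,255),1)
cv2.imwrite('pics/sc4.png',k)
E
```

```text
t: 21.23
tool_pos: [0.557, -0.121, 0.1727]
ee_rot: [0.881, -0.059, -0.334, 0.329]
contact_force: [-0.2, -0.7, -2.2]
gripper_width: 0.0216
t 21.23 p [ 0.557  -0.121   0.1727] w 0.0216 q [-0.289  0.484  2.345  3.288  0.679 -2.46 ] F [-0.2 -0.7 -2.2] T [0.29 0.84 0.03]
a [ 0.77  -0.324 -0.55 ] az -22.85 el 33.34 y [ 0.115 -0.776  0.62 ] yaz -81.57
TCP in window [-158.3   -8.7  172.7]
[-140,-9,173] tool cm [ 1.45  0.37 -1.07]
[-125,-9,173] tool cm [ 2.64  0.64 -1.94]
roll -37.9 hyaw 5.9 pitch -8.6 blade min [-40.4 -62.9  89.6] max [ 15.7  63.2 195.6]
```

View pics/sc4.png

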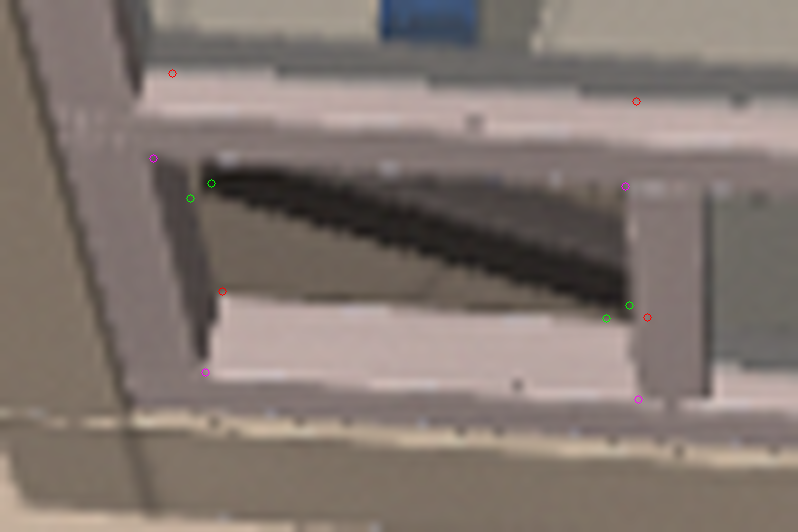

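The scene crop shows the blade entering diagonally: left end at (206,165–190) inside the jamb, lower right end at (600–630,300) by the mullion; window corners match the model within ~0.5 raw px. No contact force. Continuing slowly, watching force.

```bash
python3 -m handwheel '[[-1,0.3,0.1,-0.2,0],[-1,0.6,0.2,-0.4,0],[-1,0.9,0.25,-0.65,0],[-1,1.2,0.35,-0.85,0],[-1,1.45,0.42,-1.05,0],[-1,1.8,0.5,-1.3,0],[-1,2.2,0.6,-1.6,0],[-1,2.6,0.7,-1.9,0],[-1,2.6,0.7,-1.9,0],[-1,2.6,0.7,-1.9,0]]';python3 go.py [-90,-9.3,173] [-100,-9.3,173]
```

```text
t: 22.12
tool_pos: [0.5899, -0.1245, 0.1733]
ee_rot: [0.881, -0.059, -0.334, 0.329]
contact_force: [0.3, -0.4, -2.3]
gripper_width: 0.022
t 22.12 p [ 0.5899 -0.1245  0.1733] w 0.022 q [-0.274  0.503  2.267  3.321  0.621 -2.484] F [ 0.3 -0.4 -2.3] T [ 0.29  0.94 -0.  ]
a [ 0.77  -0.324 -0.55 ] az -22.84 el 33.33 y [ 0.115 -0.776  0.62 ] yaz -81.56
TCP in window [-125.2   -9.5  173.3]
[-90,-9.3,173] tool cm [ 2.81  0.59 -2.04]
[-100,-9.3,173] tool cm [ 2.01  0.41 -1.46]
roll -37.9 hyaw 5.9 pitch -8.6 blade min [ -7.3 -63.7  90.3] max [ 48.8  62.3 196.2]
```

```bash
cat > fin.py <<'E'
from path import *
def cl(M,x,y,z):
    Q=sq(np.zeros(3),M,ALL)@Rw+np.array([x,y,z])/1e3; k=np.abs(Q[:,0])<.021
    B=sq(np.zeros(3),M,BL)@Rw+np.array([x,y,z])/1e3
    return np.round([1e3*min((.068-np.abs(Q[k,1])).min(),(.058-np.abs(Q[k,2]-.143)).min()),1e3*B[:,0].min()],1)
for x in range(-125,-55,10): print(x,cl(M,x,-9.5,173))
X=-62
for th in range(0,50,6): 
    Mr=rolled(M,th);h=Rw.T@Mr@St[:,0]
    f=th/48; print(th,cl(Mr,X,-9.5+f*24.5,173-f*20),'rear end X',(sq(np.zeros(3),Mr,[[0,0,.015],[-.125,0,.015]])@Rw)[:,0].round(3)+X/1e3,h.round(2))
E
python3 fin.py
```

```text
t 22.12 p [ 0.5899 -0.1245  0.1733] w 0.022 q [-0.274  0.503  2.267  3.321  0.621 -2.484] F [ 0.3 -0.4 -2.3] T [ 0.29  0.94 -0.  ]
a [ 0.77  -0.324 -0.55 ] az -22.84 el 33.33 y [ 0.115 -0.776  0.62 ] yaz -81.56
-125 [ 4.3 -7. ]
-115 [7.1 3. ]
-105 [ 8.2 13. ]
-95 [23.6 23. ]
-85 [26.3 33. ]
-75 [24.8 43. ]
-65 [23.3 53. ]
0 [23.3 56. ] rear end X [-0.059 -0.182] [ 0.98  0.1  -0.15]
6 [24.9 61.5] rear end X [-0.059 -0.183] [ 0.99  0.06 -0.12]
12 [26.7 66.7] rear end X [-0.059 -0.183] [ 1.    0.01 -0.09]
18 [28.7 69.3] rear end X [-0.059 -0.183] [ 1.   -0.04 -0.06]
24 [31.1 64.2] rear end X [-0.059 -0.183] [ 0.99 -0.1  -0.04]
30 [33.7 58.8] rear end X [-0.059 -0.182] [ 0.99 -0.15 -0.02]
36 [36.7 53.2] rear end X [-0.059 -0.181] [ 0.98 -0.21 -0.01]
42 [39.8 47.3] rear end X [-0.058 -0.179] [ 0.96 -0.26 -0.  ]
48 [42.7 41.3] rear end X [-0.058 -0.177] [ 0.95 -0.32 -0.  ]
```

```bash
python3 -m handwheel '[[-1,0.6,0.12,-0.4,0],[-1,1.2,0.25,-0.85,0],[-1,1.8,0.4,-1.3,0],[-1,2.4,0.5,-1.75,0],[-1,3,0.63,-2.2,0],[-1,3.6,0.76,-2.6,0],[-1,4.2,0.9,-3.05,0],[-1,4.8,1,-3.5,0],[-1,5.4,1.2,-3.9,0],[-1,5.4,1.2,-3.9,0]]';python3 go.py [-57,15,153]
```

```text
t: 22.95
tool_pos: [0.6588, -0.1305, 0.1732]
ee_rot: [0.881, -0.06, -0.333, 0.329]
contact_force: [0.9, 0.3, -2.0]
gripper_width: 0.0218
t 22.95 p [ 0.6588 -0.1305  0.1732] w 0.0218 q [-0.246  0.554  2.104  3.402  0.515 -2.55 ] F [ 0.9  0.3 -2. ] T [ 0.21  0.86 -0.02]
a [ 0.771 -0.324 -0.549] az -22.83 el 33.26 y [ 0.115 -0.776  0.62 ] yaz -81.61
TCP in window [-56.1  -9.9 173.2]
[-57,15,153] tool cm [ 0.39 -3.17 -0.28]
roll -37.9 hyaw 5.9 pitch -8.5 blade min [ 61.9 -64.1  90.4] max [117.9  62.  196.3]
```

Through without contact. Now turning the blade level (+47.5°) while re-centring the handle.

```bash
python3 -m handwheel '[[-1,0,-0.3,0,5],[-1,0.1,-0.7,0,10],[-1,0.1,-1,0,16],[-1,0.2,-1.4,-0.1,22],[-1,0.2,-1.8,-0.1,28],[-1,0.3,-2.2,-0.2,34],[-1,0.3,-2.6,-0.2,40],[-1,0.4,-3,-0.3,45],[-1,0.4,-3.2,-0.3,47.5],[-1,0.4,-3.2,-0.3,47.5]]';python3 go.py [-57,15,153]
python3 - <<'E'
from plan import *
s=arm.sense();M=R.from_quat(s['ee_rot']).as_matrix();p=s['tool_pos'];o=[]
T=[[.16,.075,.021],[.16,-.075,.021],[.13,.075,.021],[.13,-.075,.021],[-.125,0,.03]]
for n,(x,y) in(('side',(205,110)),('scene',(150,170))):
    c=cam(n);im=np.ascontiguousarray(arm.snapshot(n)[:,:,::-1])
    k=cv2.resize(im[y:y+140,x:x+140],(400,400),interpolation=cv2.INTER_CUBIC)
    for q in (proj(c,sq(p,M,T))-[x,y]+.5)*400/140: cv2.circle(k,tuple(q.round().astype(int).tolist()),3,(0,255,0),1)
    o.append(k)
cv2.imwrite('pics/two5.png',np.hstack(o))
E
```

```text
t: 23.78
tool_pos: [0.6598, -0.105, 0.1524]
ee_rot: [0.939, -0.189, -0.281, -0.055]
contact_force: [0.9, 0.4, -3.4]
gripper_width: 0.0217
t 23.78 p [ 0.6598 -0.105   0.1524] w 0.0217 q [-0.192  0.594  2.117  3.463  0.573 -1.734] F [ 0.9  0.4 -3.4] T [ 0.31  0.88 -0.  ]
a [ 0.77  -0.324 -0.549] az -22.82 el 33.32 y [-0.386 -0.923  0.004] yaz -112.68
TCP in window [-57.2  15.6 152.4]
[-57,15,153] tool cm [-0.    0.05 -0.07]
roll 0.2 hyaw -18.3 pitch -0.1 blade min [  46.6 -107.   135.8] max [122.1  44.9 148.5]
```

View pics/two5.png

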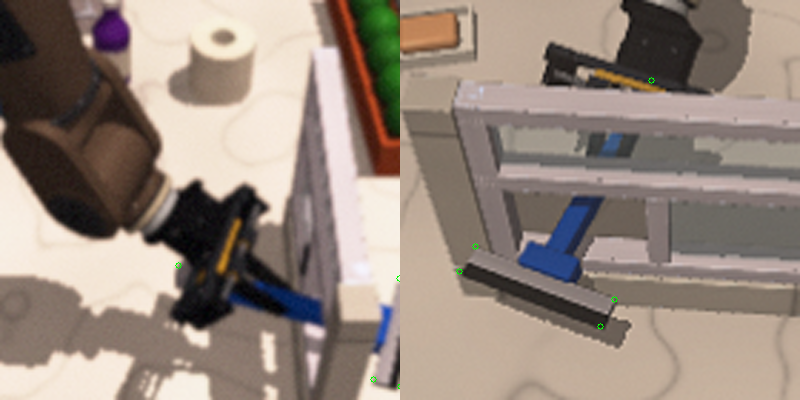

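Run:
```python
from st import *
report(); print(arm.finish_job())
```

```text
t 23.88 p [ 0.66   -0.1054  0.1528] w 0.022 q [-0.192  0.594  2.116  3.463  0.573 -1.738] F [-0.7  0.  -3.2] T [0.28 0.88 0.03]
a [ 0.771 -0.324 -0.549] az -22.83 el 33.28 y [-0.384 -0.923  0.007] yaz -112.57
the job is handed in; nothing more can be done
None
```

The squeegee's blade is through the window and level again, the arm is still holding it, and the job is handed in at 23.9 s.

**How it was done:** The moves only turn the tool about its own axis, so with the tool pointing down the handle could not be rolled. I first leaned the tool forward, to 33° below horizontal. I did this by asking for out-of-reach poses while rolling, clear of everything. Then I gripped the handle near its middle, lifted it, rolled the blade to 38°, moved it straight out through the opening, and rolled it level.

**Last checks** (blade and handle positions are worked out from the tool pose and the grip):
- **Blade:** its roll is 0.2°. All of it is outdoors, with the nearest corner about 31 mm beyond the frame.
- **Handle:** it lies level through the opening with about 40 mm of room all round. Its middle is about 55 mm indoors.
- **Contact:** the wrist read only about 3 N, the squeegee's weight, at every stop during the pass. The closest gap was calculated at about 4–5 mm.
- **Grip and pictures:** the opening stayed at 22 mm. The last scene picture shows the blade level beyond the frame, agreeing with the computed pose.

**Not perfect:**
- **Yaw:** the handle ends turned about 18° from the window's normal rather than square to it.
- **Joint 3:** while I leaned the tool it sat at its lower stop and read 0.047–0.049 rad, against a limit of 0.05.
- **Blade edge:** during entry its lower edge looked 1–2 pixels higher than predicted. I took this to be a thin rubber lip and did not confirm it.
- **Other objects:** none were touched as far as I could tell, but I did not check each one afterwards.

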